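Set the paging volume and hold the microphone's talk paddle at half press

ROBOT

A 6-joint arm with a two-finger parallel gripper is mounted at the origin on the work surface. World frame = base frame: x ahead of the robot, y to its left, z up, the work surface at z = 0. Lengths are in mm, angles in rad, forces in N, time in s.
With the tool pointing down it reaches from about 350 to 975 mm from the base axis. Payload 7.1 kg.
Tool frame: the origin (TCP) lies between the finger pads; the fingertips stand 8 mm ahead of it and the grasp point (between the pads) lies 11 mm behind it (ctrl.tips_ahead is the distance from the TCP to the fingertips, in mm); y points along the fingers, z is the direction in which the jaws open and shut, and the axes are right-handed (so a half turn about y gives the same grasp; the last joint's range is limited). The gripper opens to 88 mm and grips with 3 to 60 N. Pads are 20 mm wide; open, the fingers measure 115 mm over their backs; the gripper's body (75 mm by 178 mm) begins 61 mm behind the grasp point.
Start: joints at [-1.248, 0.423, 1.63, -0, 1.089, -0.019], TCP at [209.507, -588.822, 230.675] pointing down, gripper open.
Joint ranges: [-3, 3], [-0.9, 2.11], [0.09, 2.58], [-1.31, 4.45], [0.11, 2.69], [-2.54, 2.54]. Speed limits (rad/s): [2.39, 2.39, 3.01, 3.14, 3.14, 3.14].

INTERFACE

Orientations are given as a rotation vector (axis times angle).
In Python, from workcell import ctrl gives the robot as it stands.
- The arm moves only by the shell command python3 -m creep 'ROWS'. ROWS is JSON, a list of rows, each an object of numbers: "tx", "ty", "tz": the shift along the world's x, y, z in mm; "rx", "ry", "rz": the turn, a rotation vector about the world's x, y, z in rad; "fingers": the closure in counts, from 0 (fully open) to 255 (shut). A call has 1 to 10 rows; each row is the pose to reach, as a shift and turn from the pose commanded when the call began; what a row does not reach only later rows make up. A row lasts 1/8 s, in which the tool goes at most 62.5 mm and 10.7 degrees, less where a joint would pass 70% of its speed; a pose out of reach is approached as far as the arm can. A call with a gripper value outside its range is refused whole. The fingers move at their own pace and stop on an object; the grip force is fixed at half the most. Time passes only in rows, so rows that repeat a pose let the fingers close. It gives the time, the measured TCP pose, the force and the opening at its end, in the units of the state.
- ctrl.get_obs(): the state, without advancing time (a new reading comes with each control period).
- ctrl.get_image(name): name is "scene" or "top" or "wrist"; returns a dict with "pixels" (384x512x3 uint8, blue, green, red), "intrinsics" (3x3 intrinsics, pixels), "rvec" (rotation vector, rad) and "tvec" (3), from world to camera coordinates, as OpenCV has them. Camera axes: x right, y down, z forward; pixel columns grow to the right and rows downward; lengths in mm; the calibration is good to about 2 mm. A picture is of the moment at which its call begins. There is no depth.
- ctrl.close_job(): hands the job in, once; it reports no verdict.
The state is a dict: "t": time; "qpos": joint angles; "qvel": joint speeds; "joint_torque": joint torques, N m; "ee_pos": TCP position; "orientation": TCP orientation; "ft_force": force on the tool from outside, world axes, zero at the start; "moment": the same for the moment, N m; "width": finger opening in mm.
Only numpy, scipy, OpenCV 4.12 (cv2) and the standard library are available. Lean on these libraries where they do the work, as an engineer would, in place of code of your own. Each camera call takes 0.05 s, during which the arm holds its last target.

TASK

Get the desk paging microphone ready for a call: first turn the black dial on the grey volume box until its white pointer points at the orange tab on the scale, and let go of the dial with the talk paddle still up. Then press the red talk paddle of the microphone with the fingertips to about half of its travel, where the paddle lies level and its white edge line is beside the green band of the little post, and finish still holding it there. Never push it down to its stop (that calls the whole building), and leave the tab, mug, mouse, glue stick and stapler alone.

Things in the scene. Friction and masses are not known exactly. Their poses are not given: they have to be found in the camera images.
- mic: Black paging microphone base, fixed, 150 (x) by 110 (y) by 34 mm high. Origin: centre of its underside; +x to its rear, -x to the paddle's lip, z up; yaw within 0.35 rad. Rear part (x 22 to 75 mm) 68 mm high; from x = 55 mm a thin gooseneck leans to +x, up to x = 130 mm, 178 mm high. White post at x = -64, y = 46 mm, 84 mm high (seen only), green band at 51 to 61 mm.
- paddle (a joint): Red talk paddle, rad: 0 released (lip up), 0.17 level = half press, 0.34 bottom stop. Plate 88 (from hinge to lip) by 70 by 8 mm; hinge along y at x = 20 mm, 56 mm above the desk in the microphone's frame; lip to -x. A spring lifts it: at 75 mm from the hinge about 2 N to start, 5 N at half, 8 N at the stop. Level, its top is 60 mm above the desk.
- paddle_press (a point): Point to press: on the paddle's top face on its middle line, 75 mm from the hinge and 13 mm from the lip. About 73 mm above the desk when released, 60 mm at half press, 47 mm at the stop. Moves with the paddle.
- volume: Grey volume box, fixed to the desk, 130 by 130 by 45 mm high. Origin: centre of its underside; z up; the scale on its top spans 1.4 rad either side of its +x direction.
- dial (a joint): Angle of the black volume dial, rad, from 0 (pointer 1.4 rad to the left of the box's +x, towards +y) to 2.8, growing clockwise seen from above. It has light friction and stays where it is left. The right setting is the same value as tab.
- dial_grip (a point): On the dial's axis, 76 mm above the desk: the height to grip. The dial is a disc of 58 mm diameter (top 53 mm above the desk) with an upright grip bar across it, 48 mm long, 12 mm thick, up to 85 mm above the desk; the bar runs along the pointer's direction.
- dial_pointer (a point): The dial's pointing direction: a point 42 mm from the axis, 48 mm above the desk, in line with the white line on the dial and its bar. Turns with the dial.
- tab (a joint): Angle of the orange preset tab on the scale, rad, same zero and direction as dial. A stiff, low tab, top 49 mm above the desk; it says where the dial must point and must stay where it is.
- tab_mark (a point): Middle line of the orange tab (8 mm wide, 14 mm long radially), at 42 mm from the dial's axis, 48 mm above the desk.
- mug: White mug, 80 mm wide, 90 mm high, with a handle standing out to one side; loose; origin at the centre of its underside. Leave alone.
- mouse: Black computer mouse, 95 by 58 mm, 34 mm high; loose; origin at the centre of its underside. Leave alone.
- gluestick: Standing glue stick, black with orange cap, 29 mm diameter, 102 mm high; loose; origin at the centre of its underside. Leave alone.
- stapler: Blue and grey stapler, about 130 by 36 by 60 mm high; loose; origin on its underside. Leave alone.
Things that resemble listed ones, but are neither listed nor needed, are in the scene too. What is shaped like the volume but blue is not meant.

How it is judged (in metres and radians):
On the way, in this order (a step that is already met when the one before it is completed fails the run):
1. the dial's pointer points at the orange tab and the dial is let go, with the talk paddle still up (horizontal distance between dial_pointer and tab_mark below 0.006 m and contact force between the fingers and volume below 0.1 N and value of joint paddle below 0.05 rad), for 0.3 s.
2. the talk paddle is at half press under the fingers (value of joint paddle between 0.11 and 0.23 rad and contact force between the fingers and mic above 1 N), for 0.5 s.
At the end, for the whole second after the job is handed in: The fingertips hold the talk paddle at half press: 0.11 to 0.23 rad (level within 0.06 rad, about 4.5 mm at the press point), pressing with more than 1 N, while the released dial points at the orange tab within 6 mm at 42 mm radius (8 degrees) (all of step 2 and horizontal distance between dial_pointer and tab_mark below 0.006 m and contact force between the fingers and volume below 0.1 N); the arm keeps its last pose, push and grip.
It fails at once if the orange tab is shifted more than 4 mm (distance of tab_mark from where it was at the start of the episode above 0.004 m).
It fails at once if the talk paddle is pushed down to its stop (beyond 0.31 rad) (value of joint paddle above 0.31 rad).
It fails at once if a bystander is pushed more than 20 mm or tipped over (distance of any of mug, mouse, gluestick, stapler from where it was at the start of the episode above 0.02 m or angle between any of gluestick, mug's own z axis and vertical above 0.5 rad).
It also fails if it takes over 48 s, if anything falls off the work surface, if the arm or the gripper's body presses on something with over 40 N, if the wrist force passes 120 N, or if a joint passes its speed limit or range.

## Working session

There is one attempt and no reset: what is moved stays moved. The work goes in short steps, Python scripts to look and compute and a shell command to move; the robot and the scene stay as the last step left them, time stands still between calls to the robot, and variables do not carry over. Pictures are saved under pics/ and viewed, and the job is handed in when it is done.

```bash
mkdir -p pics; ls
cat > h.py <<'E'
import numpy as np, cv2
from workcell import ctrl
def grab(n,f):
    im=ctrl.get_image(n); cv2.imwrite('pics/'+f,im['pixels']); np.savez('pics/'+f[:-4]+'.npz',**im); return im
def ray(im,u,v):
    R=cv2.Rodrigues(np.array(im['rvec'],float))[0]; t=np.array(im['tvec'],float).ravel()
    d=R.T@np.linalg.solve(np.array(im['intrinsics'],float),[u,v,1.]); return -R.T@t,d
def onz(im,u,v,z):
    c,d=ray(im,u,v); return c+d*(z-c[2])/d[2]
def proj(im,P):
    return cv2.projectPoints(np.array(P,float).reshape(-1,3),np.array(im['rvec'],float),np.array(im['tvec'],float),np.array(im['intrinsics'],float),None)[0].reshape(-1,2)
E
python3 - <<'E'
from h import *
for n in ['scene','top','wrist']:
    im=grab(n,n+'0.png'); print(n,ray(im,256,192))
o=ctrl.get_obs(); print(o, ctrl.tips_ahead)
E
```

```text
pics
scene (array([1476.84699399,  204.09690727,  914.82561455]), array([-0.72330063, -0.16277915, -0.67112327]))
top (array([ 458.46374159,  -13.1985874 , 1754.07406441]), array([ 0.05989084,  0.01673077, -0.99807462]))
wrist (array([ 274.46826635, -565.44069084,  383.33118229]), array([-0.24573886, -0.08199601, -0.96592959]))
{'t': 0.15, 'qpos': array([-1.24802041e+00,  4.23678418e-01,  1.63053104e+00,  1.12313874e-05,
        1.08858350e+00, -1.89787059e-02]), 'qvel': array([ 0.00117172, -0.00242914, -0.00283364,  0.00039661,  0.00102057,
       -0.00123962]), 'joint_torque': array([ 6.20602495e-04, -5.44984210e+01, -2.73918879e+01,  6.43651304e-02,
        2.05321930e-02, -8.18042577e-05]), 'ee_pos': array([ 209.3648201 , -588.42910145,  230.06554957]), 'orientation': array([-0.35149681,  2.03718316, -2.03472873]), 'ft_force': array([ 0.33391296, -0.94392647, -0.00101082]), 'moment': array([-0.03483398, -0.02133192, -0.07645857]), 'width': 87.908706148874} 8.0
```

View pics/scene0.png

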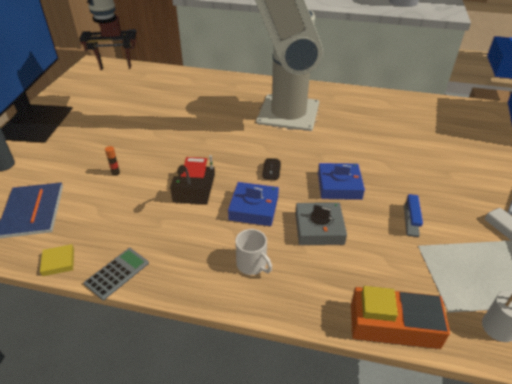

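View pics/top0.png

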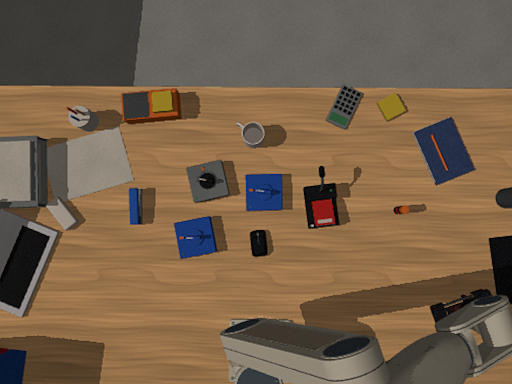

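View pics/wrist0.png

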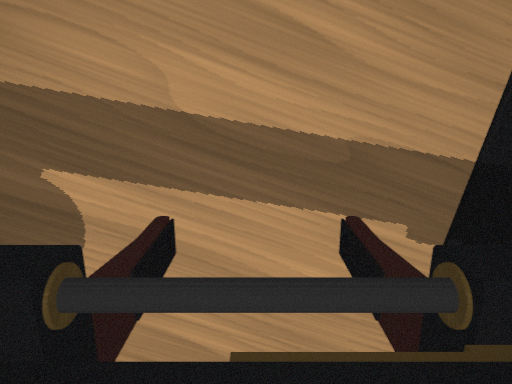

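The scene and top views show the grey volume box at top pixel (208,181), the microphone at (322,205) and two blue decoy boxes. I'll enlarge the grey box and the mic next.

Run:
```python
from h import *
t=cv2.imread('pics/top0.png'); s=cv2.imread('pics/scene0.png')
a=cv2.resize(t[150:214,176:240],(400,400),interpolation=cv2.INTER_CUBIC)
b=cv2.resize(t[155:235,290:354],(400,500),interpolation=cv2.INTER_CUBIC)
c=np.zeros((500,800,3),np.uint8); c[:400,:400]=a; c[:,400:]=b; cv2.imwrite('pics/ct.png',c)
a=cv2.resize(s[195:250,290:350],(420,385),interpolation=cv2.INTER_CUBIC)
b=cv2.resize(s[150:210,165:220],(366,400),interpolation=cv2.INTER_CUBIC)
c=np.zeros((400,800,3),np.uint8); c[:385,:420]=a; c[:,425:791]=b; cv2.imwrite('pics/cs.png',c)
im=ctrl.get_image('top')
g=im['pixels'].astype(int)
for n,u,v,z in [('box',208,181,45),('mic',322,205,34),('mug',253,133,90),('mouse',259,242,30),('glue',402,210,100),('stapler',135,206,55)]: print(n,onz(im,u,v,z).round())
```

```text
box [599. 187.  45.]
mic [ 517. -220.   34.]
mug [764.  27.  90.]
mouse [384.   3.  30.]
glue [ 501. -485.  100.]
stapler [507. 443.  55.]
```

View pics/ct.png

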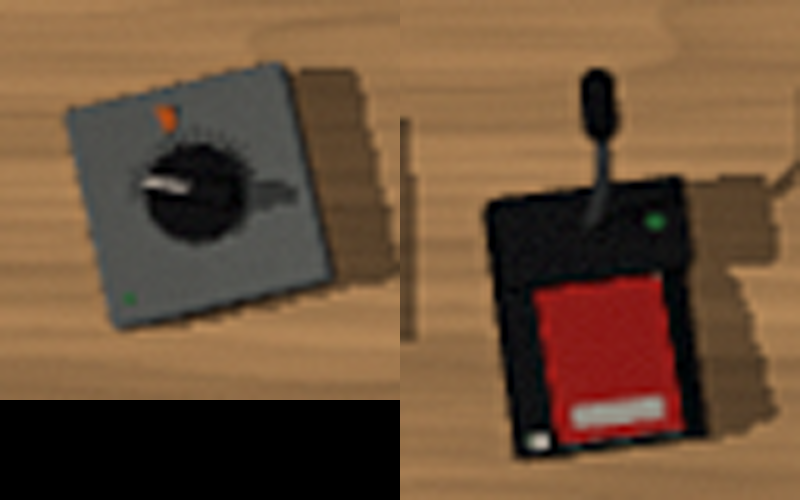

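View pics/cs.png

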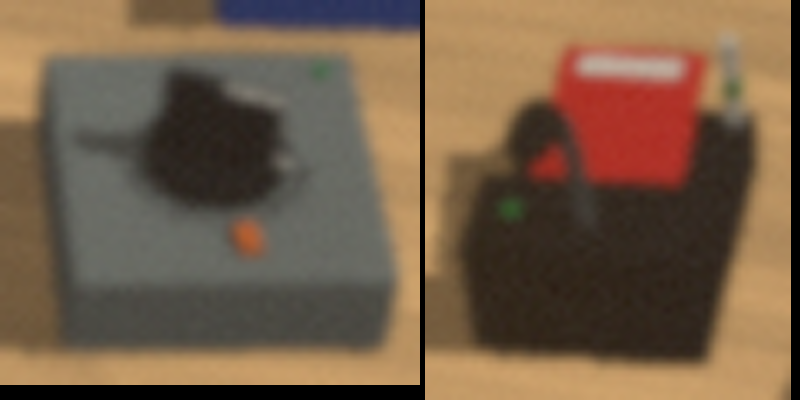

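The crops show the pointer at top crop (165,185), pointing left, with the tab at (167,118). The mic's paddle faces the robot. I'll measure these with masks.

Run:
```python
from h import *
im=dict(np.load('pics/top0.npz'))
C=np.array([onz(im,176+x/6.25-.42,150+y/6.25-.42,45)[:2] for x,y in [(65,110),(282,65),(332,280),(118,328)]])
print(C.round(1),C.mean(0), [np.linalg.norm(C[i]-C[(i+1)%4]).round(1) for i in range(4)])
d=C[0]-C[3]+C[1]-C[2]; yaw=np.arctan2(d[1],d[0]); c=C.mean(0); print('yaw',yaw)
tab=onz(im,176+167/6.25-.42,150+118/6.25-.42,48)[:2]; v=tab-c; print('tab',tab,np.linalg.norm(v),'dial',1.4-(np.arctan2(v[1],v[0])-yaw))
p=im['pixels'].astype(int); B,G,R=p[...,0],p[...,1],p[...,2]
m=((R>90)&(R-B>50)&(R-G>50)).astype(np.uint8); m[:150]=0;m[214:]=0;m[:,:176]=0;m[:,240:]=0
print('orange centroid',np.argwhere(m)[:,::-1].mean(0),m.sum(), np.argwhere(m)[:,::-1].mean(0)@np.eye(2))
u,w=np.argwhere(m)[:,::-1].mean(0); t=onz(im,u,w,48)[:2]; print(t,t-c)
for a,b in [(143,185),(186,190)]:
  q=onz(im,176+a/6.25-.42,150+b/6.25-.42,66)[:2]; print('ptr',q)
# mic
M=[(488,203),(684,178),(706,436),(517,458)]
for x,y in M: print(onz(im,290+(x-400)/6.25-.42,155+y/6.25-.42,34).round(1))
r=((R>100)&(R-G>80)&(R-B>80)).astype(np.uint8); r[:180]=0; r[235:]=0; r[:,:300]=0;r[:,350:]=0
ct=max(cv2.findContours(r,0,2)[0],key=cv2.contourArea); print(cv2.boxPoints(cv2.minAreaRect(ct)))
for u,v in cv2.boxPoints(cv2.minAreaRect(ct)): print(onz(im,u,v,68).round(1))
```

```text
[[647.6 266.4]
 [674.4 142.6]
 [551.7 112.4]
 [523.3 233.8]] [599.24275514 188.80229201] [np.float64(126.6), np.float64(126.4), np.float64(124.7), np.float64(128.5)]
yaw 0.24903105715377663
tab [643.14485657 207.54313681] 47.734827682627646 dial 1.2455707344977809
orange centroid [202.2 168.3] 10 [202.2 168.3]
[643.71467205 207.90969165] [44.47191691 19.10739964]
ptr [603.16746448 218.10975883]
ptr [600.54904097 193.80693761]
[ 580.9 -154.5   34. ]
[ 596.2 -266.3   34. ]
[ 449.2 -278.6   34. ]
[ 435.7 -171.4   34. ]
[[311.21997 201.54   ]
 [331.37994 198.65999]
 [334.83997 222.87999]
 [314.68    225.76   ]]
[ 528.  -178.2   68. ]
[ 538.7 -248.5   68. ]
[ 454.4 -260.5   68. ]
[ 443.7 -190.5   68. ]
```

Run:
```python
from h import *
o=ctrl.get_obs(); R=cv2.Rodrigues(o['orientation'])[0]; print(R.round(3)); 
z=R[:,2]; print('jaw ang',np.arctan2(z[1],z[0]), o['ee_pos'])
```

```text
[[-0.942 -0.     0.335]
 [-0.335  0.001 -0.942]
 [-0.    -1.    -0.001]]
jaw ang -1.228937038963236 [ 209.42660216 -588.50698142  230.20336813]
```

```bash
python3 -m creep '[{"tx":10,"ty":40,"tz":30,"rz":0},{"tx":40,"ty":92,"tz":30,"rz":0.15},{"tx":66,"ty":145,"tz":30,"rz":0.3},{"tx":92,"ty":198,"tz":30,"rz":0.45},{"tx":118,"ty":250,"tz":30,"rz":0.6},{"tx":144,"ty":303,"tz":30,"rz":0.75},{"tx":171,"ty":355,"tz":30,"rz":0.9},{"tx":200,"ty":407,"tz":30,"rz":1.05},{"tx":228,"ty":458,"tz":30,"rz":1.12},{"tx":258,"ty":510,"tz":30,"rz":1.12}]'; python3 -m creep '[{"tx":30,"ty":50},{"tx":60,"ty":100},{"tx":90,"ty":150},{"tx":128,"ty":200},{"tx":128,"ty":200}]'
python3 - <<'E'
from h import *
im=grab('wrist','w1.png'); o=ctrl.get_obs(); R=cv2.Rodrigues(o['orientation'])[0]
print(o['t'],o['ee_pos'],np.arctan2(R[1,2],R[0,2]),o['qpos'])
E
```

```text
0.25 [ 209.43026637 -588.58745236  230.31144393] -1.2289905594764146 [-1.24800790e+00  4.23467000e-01  1.63024144e+00  2.62853525e-05
  1.08864571e+00 -1.90295187e-02]schema error: expected keys tx, ty, tz, rx, ry, rz, fingers
schema error: expected keys tx, ty, tz, rx, ry, rz, fingers
```

View pics/w1.png

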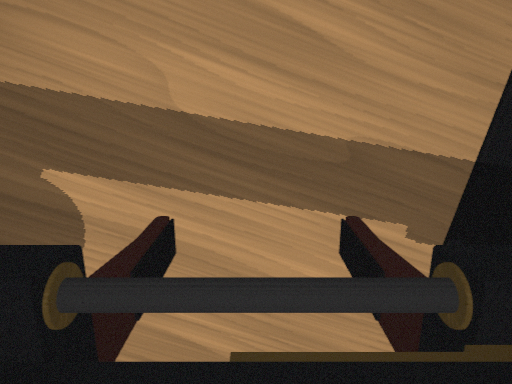

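The move was refused because each row needs every key, so the picture is unchanged. I'll send it again with complete rows.

```bash
python3 -m creep '[{"tx":10,"ty":40,"tz":30,"rx":0,"ry":0,"rz":0,"fingers":0},{"tx":40,"ty":92,"tz":30,"rx":0,"ry":0,"rz":0.15,"fingers":0},{"tx":66,"ty":145,"tz":30,"rx":0,"ry":0,"rz":0.3,"fingers":0},{"tx":92,"ty":198,"tz":30,"rx":0,"ry":0,"rz":0.45,"fingers":0},{"tx":118,"ty":250,"tz":30,"rx":0,"ry":0,"rz":0.6,"fingers":0},{"tx":144,"ty":303,"tz":30,"rx":0,"ry":0,"rz":0.75,"fingers":0},{"tx":171,"ty":355,"tz":30,"rx":0,"ry":0,"rz":0.9,"fingers":0},{"tx":200,"ty":407,"tz":30,"rx":0,"ry":0,"rz":1.05,"fingers":0},{"tx":228,"ty":458,"tz":30,"rx":0,"ry":0,"rz":1.12,"fingers":0},{"tx":258,"ty":510,"tz":30,"rx":0,"ry":0,"rz":1.12,"fingers":0}]'; python3 -m creep '[{"tx":30,"ty":50,"tz":0,"rx":0,"ry":0,"rz":0,"fingers":0},{"tx":60,"ty":100,"tz":0,"rx":0,"ry":0,"rz":0,"fingers":0},{"tx":90,"ty":150,"tz":0,"rx":0,"ry":0,"rz":0,"fingers":0},{"tx":128,"ty":200,"tz":0,"rx":0,"ry":0,"rz":0,"fingers":0},{"tx":128,"ty":200,"tz":0,"rx":0,"ry":0,"rz":0,"fingers":0},{"tx":128,"ty":200,"tz":0,"rx":0,"ry":0,"rz":0,"fingers":0}]'
python3 - <<'E'
from h import *
im=grab('wrist','w2.png'); o=ctrl.get_obs(); R=cv2.Rodrigues(o['orientation'])[0]
print(o['t'],o['ee_pos'],np.arctan2(R[1,2],R[0,2]),o['qpos'])
E
```

```text
t: 1.5
ee_pos: [468.2, -77.0, 261.0]
orientation: [-1.156, 1.288, -1.289]
ft_force: [0.9, -0.6, 0.0]
width: 87.8
t: 2.25
ee_pos: [594.9, 121.1, 260.1]
orientation: [-1.157, 1.289, -1.288]
ft_force: [0.5, -1.3, 0.4]
width: 87.9
2.3 [594.67857545 120.47302312 260.28962675] -0.10928260606381254 [ 1.80387053e-01  3.65327892e-01  1.64485113e+00 -2.68082939e-04
  1.13274456e+00  2.89783166e-01]
```

View pics/w2.png

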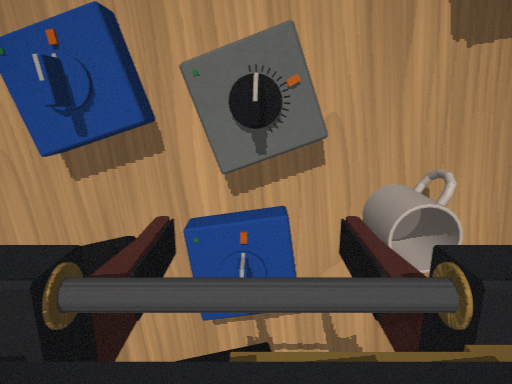

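Run:
```python
from h import *
im=dict(np.load('pics/w2.npz'))
c=cv2.resize(im['pixels'][15:180,175:335],(640,660)[:2],interpolation=cv2.INTER_CUBIC)[:600]
cv2.imwrite('pics/w2c.png',c)
P=im['pixels'].astype(int);B,G,R=P[...,0],P[...,1],P[...,2]
m=((R-B>90)&(R-G>50)&(R>130)); m[:60]=0;m[100:]=0;m[:,:270]=0;m[:,320:]=0
u,v=np.argwhere(m)[:,::-1].mean(0); print(u,v,m.sum()); t=onz(im,u,v,49); print('tab',t)
w=((P.min(2)>150)); w[:60]=0;w[130:]=0;w[:,:225]=0;w[:,290:]=0
q=np.argwhere(w)[:,::-1]; print('white',len(q),q.min(0),q.max(0))
```

```text
292.94897959183675 79.72448979591837 98
tab [643.84448199 210.242915    49.        ]
white 1 [254  96] [254  96]
```

View pics/w2c.png

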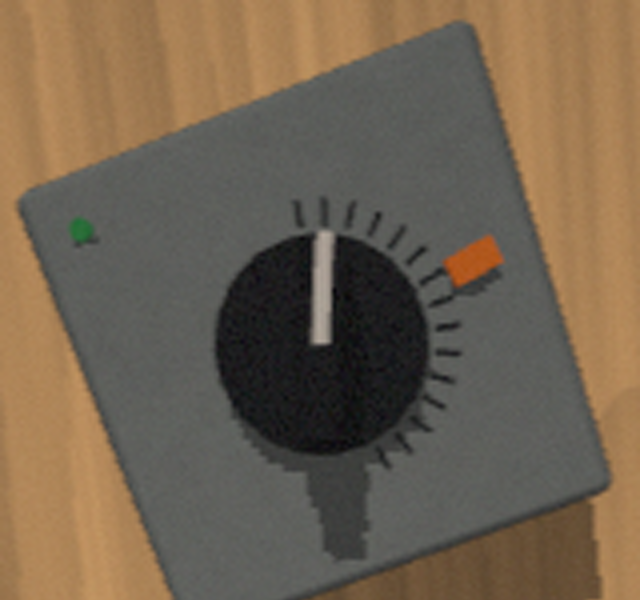

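Run:
```python
from h import *
im=dict(np.load('pics/w2.npz'))
f=lambda x,y,z: onz(im,175+x/4-.375,15+y/4-.375,z)[:2]
print('cam',ray(im,256,192)[0])
disc=f(323,344,53); print('disc',disc,'edges',f(215,344,53)-disc,f(430,344,53)-disc)
a=f(320,345,85);b=f(325,232,85);print(a,b,np.arctan2(*(b-a)[::-1]),np.linalg.norm(b-a))
b=f(325,232,53);print('w/disc',np.arctan2(*(b-disc)[::-1]))
t=f(474,262,49)-disc; print('tab',t,np.linalg.norm(t),np.arctan2(t[1],t[0]))
C=np.array([f(20,200,45),f(470,20,45),f(610,490,45)]); print(C, (C[0]+C[2])/2,np.linalg.norm(C[1]-C[0]))
print('tab from dial axis', np.arctan2(*(f(474,262,49)-(C[0]+C[2])/2)[::-1]))
```

```text
cam [603.70336124 188.86030293 413.388695  ]
disc [601.87107534 193.18941575] edges [-28.62593928   3.10070778] [28.35496526 -3.07135638]
[601.28358464 192.6502805 ] [605.31200561 218.34323694] 1.4152716494959472 26.006848832630084
w/disc 1.4431286010049404
tab [42.12665471 16.62998806] 45.29030293930423 0.37598242418335515
[[525.86399064 238.65707816]
 [648.17534346 269.19121222]
 [677.40425884 145.398531  ]] [601.63412474 192.02780458] 126.06506404438115
tab from dial axis 0.3976056182099204
```

The zoomed wrist picture shows the dial axis at about (601.5,192) and the pointer at 1.43 rad. The tab is at 0.385 rad, so the dial has to turn about -1.045 rad clockwise. Gripping the bar next.

```bash
python3 -m creep '[{"tx":5,"ty":45,"tz":-20,"rx":0,"ry":0,"rz":-0.03,"fingers":110},{"tx":7,"ty":71,"tz":-65,"rx":0,"ry":0,"rz":-0.03,"fingers":110},{"tx":7,"ty":71.5,"tz":-120,"rx":0,"ry":0,"rz":-0.03,"fingers":110},{"tx":7,"ty":71.5,"tz":-165,"rx":0,"ry":0,"rz":-0.03,"fingers":110},{"tx":7,"ty":71.5,"tz":-193,"rx":0,"ry":0,"rz":-0.03,"fingers":110},{"tx":7,"ty":71.5,"tz":-193,"rx":0,"ry":0,"rz":-0.03,"fingers":110}]'
python3 - <<'E'
from h import *
grab('wrist','w3.png'); o=ctrl.get_obs(); print(o['ee_pos'],o['ft_force'],o['width'])
E
```

```text
t: 3.05
ee_pos: [600.5, 190.8, 65.9]
orientation: [-1.144, 1.315, -1.311]
ft_force: [-0.6, -0.4, 0.4]
width: 49.8
[601.94795264 191.38768391  67.65368902] [-0.78693475 -0.43025697  0.49068193] 49.969699583585545
```

View pics/w3.png

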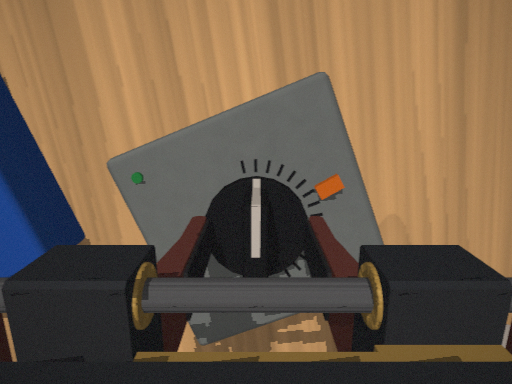

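The bar is centred between the fingers, with the white line at column 256. Now I'll close and turn.

```bash
python3 -m creep '[{"tx":0,"ty":0,"tz":0,"rx":0,"ry":0,"rz":0,"fingers":255},{"tx":0,"ty":0,"tz":0,"rx":0,"ry":0,"rz":0,"fingers":255},{"tx":0,"ty":0,"tz":0,"rx":0,"ry":0,"rz":0,"fingers":255},{"tx":0,"ty":0,"tz":0,"rx":0,"ry":0,"rz":0,"fingers":255},{"tx":0,"ty":0,"tz":0,"rx":0,"ry":0,"rz":-0.08,"fingers":255},{"tx":0,"ty":0,"tz":0,"rx":0,"ry":0,"rz":-0.2,"fingers":255},{"tx":0,"ty":0,"tz":0,"rx":0,"ry":0,"rz":-0.32,"fingers":255}]'
python3 -m creep '[{"tx":0,"ty":0,"tz":0,"rx":0,"ry":0,"rz":-0.12,"fingers":255},{"tx":0,"ty":0,"tz":0,"rx":0,"ry":0,"rz":-0.24,"fingers":255},{"tx":0,"ty":0,"tz":0,"rx":0,"ry":0,"rz":-0.36,"fingers":255},{"tx":0,"ty":0,"tz":0,"rx":0,"ry":0,"rz":-0.48,"fingers":255},{"tx":0,"ty":0,"tz":0,"rx":0,"ry":0,"rz":-0.6,"fingers":255},{"tx":0,"ty":0,"tz":0,"rx":0,"ry":0,"rz":-0.69,"fingers":255},{"tx":0,"ty":0,"tz":0,"rx":0,"ry":0,"rz":-0.725,"fingers":255},{"tx":0,"ty":0,"tz":0,"rx":0,"ry":0,"rz":-0.725,"fingers":255}]'
python3 - <<'E'
from h import *
grab('wrist','w4.png'); o=ctrl.get_obs(); R=cv2.Rodrigues(o['orientation'])[0]; print(o['ee_pos'],o['ft_force'],o['width'],np.arctan2(R[1,2],R[0,2]))
E
```

```text
t: 3.98
ee_pos: [600.4, 192.8, 67.9]
orientation: [-0.958, 1.544, -1.541]
ft_force: [-8.0, 1.1, 8.0]
width: 11.9
t: 4.97
ee_pos: [600.8, 192.5, 67.9]
orientation: [-0.397, 2.011, -2.011]
ft_force: [-4.9, -1.2, 7.2]
width: 12.2
[600.80101262 192.44570875  67.94127505] [-5.84374897 -1.26664631  6.65158395] 11.6577368077748 -1.1840304263512007
```

View pics/w4.png

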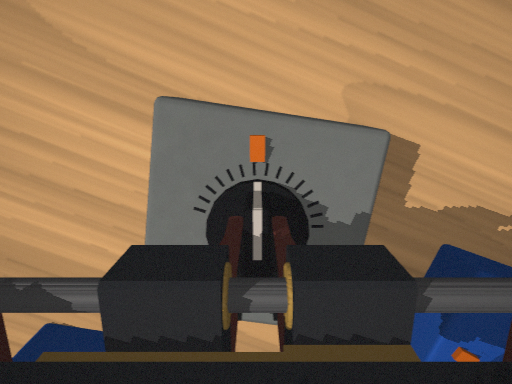

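The pointer line (column 257) lines up with the tab (column 258). I'll release and lift clear.

```bash
python3 -m creep '[{"tx":0,"ty":0,"tz":0,"rx":0,"ry":0,"rz":0,"fingers":110},{"tx":0,"ty":0,"tz":0,"rx":0,"ry":0,"rz":0,"fingers":110},{"tx":0,"ty":0,"tz":0,"rx":0,"ry":0,"rz":0,"fingers":110},{"tx":0,"ty":0,"tz":0,"rx":0,"ry":0,"rz":0,"fingers":110},{"tx":0,"ty":0,"tz":40,"rx":0,"ry":0,"rz":0,"fingers":110},{"tx":0,"ty":0,"tz":100,"rx":0,"ry":0,"rz":0,"fingers":110},{"tx":-20,"ty":-40,"tz":140,"rx":0,"ry":0,"rz":0,"fingers":110},{"tx":-30,"ty":-60,"tz":160,"rx":0,"ry":0,"rz":0,"fingers":110},{"tx":-30,"ty":-60,"tz":160,"rx":0,"ry":0,"rz":0,"fingers":110}]'
python3 - <<'E'
from h import *
im=grab('wrist','w5.png'); o=ctrl.get_obs(); print(o['ee_pos'],o['ft_force'])
E
```

```text
t: 6.15
ee_pos: [573.0, 131.8, 229.6]
orientation: [-0.388, 2.009, -2.009]
ft_force: [-0.3, -0.2, -0.1]
width: 50.4
[572.83611903 132.44843801 228.3068928 ] [ 0.09363531  0.32758466 -0.63337495]
```

View pics/w5.png

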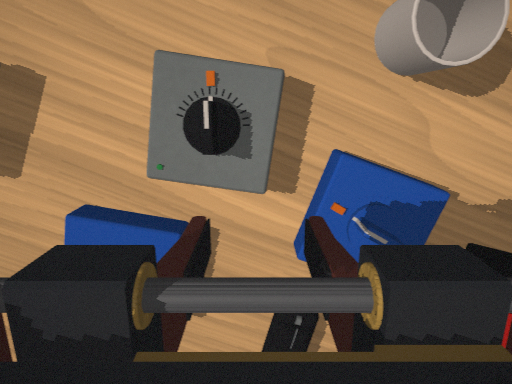

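Run:
```python
from h import *
im=dict(np.load('pics/w5.npz'))
c=cv2.resize(im['pixels'][60:165,150:275],(750,630),interpolation=cv2.INTER_CUBIC)[:600]
cv2.imwrite('pics/w5c.png',c)
```

```text
(no output)
```

View pics/w5c.png

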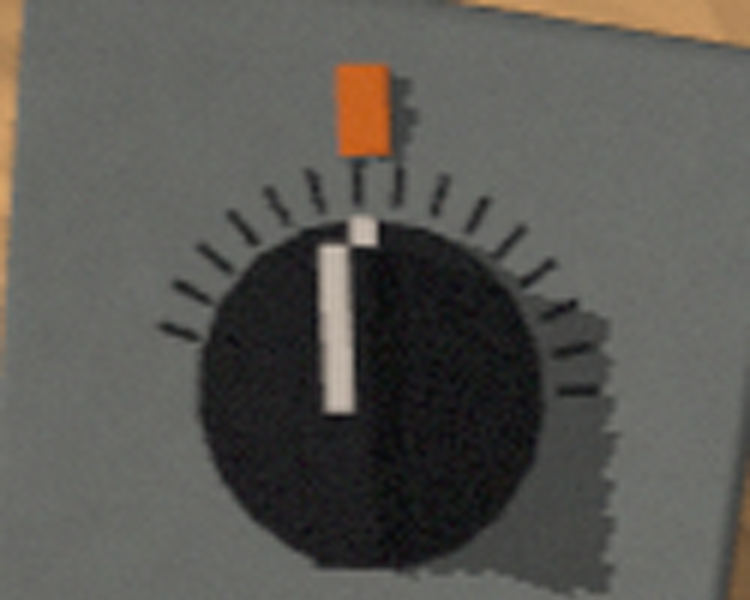

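The pointer bit (364,232) and the tab (363,110) differ by about 0.015 rad as seen from the disc centre (371,393), so the dial is set and released. Next I'll move over to view the mic and close the fingers on the way.

```bash
python3 -m creep '[{"tx":-15,"ty":-35,"tz":10,"rx":0,"ry":0,"rz":-0.05,"fingers":255},{"tx":-40,"ty":-88,"tz":10,"rx":0,"ry":0,"rz":-0.1,"fingers":255},{"tx":-65,"ty":-140,"tz":10,"rx":0,"ry":0,"rz":-0.15,"fingers":255},{"tx":-90,"ty":-192,"tz":10,"rx":0,"ry":0,"rz":-0.2,"fingers":255},{"tx":-115,"ty":-244,"tz":10,"rx":0,"ry":0,"rz":-0.246,"fingers":255},{"tx":-140,"ty":-297,"tz":10,"rx":0,"ry":0,"rz":-0.246,"fingers":255},{"tx":-163,"ty":-345,"tz":5,"rx":0,"ry":0,"rz":-0.246,"fingers":255},{"tx":-173,"ty":-365,"tz":0,"rx":0,"ry":0,"rz":-0.246,"fingers":255},{"tx":-173,"ty":-365,"tz":0,"rx":0,"ry":0,"rz":-0.246,"fingers":255},{"tx":-173,"ty":-365,"tz":0,"rx":0,"ry":0,"rz":-0.246,"fingers":255}]'
python3 - <<'E'
from h import *
im=grab('wrist','w6.png'); o=ctrl.get_obs(); R=cv2.Rodrigues(o['orientation'])[0]; print(o['ee_pos'],o['ft_force'],o['width'],np.arctan2(R[1,2],R[0,2]))
p=im['pixels'].astype(int); B,G,R=p[...,0],p[...,1],p[...,2]
r=((R>90)&(R-G>70)&(R-B>70)).astype(np.uint8)
r=cv2.morphologyEx(r,cv2.MORPH_CLOSE,np.ones((25,25),np.uint8))
ct=max(cv2.findContours(r,0,2)[0],key=cv2.contourArea); q=cv2.approxPolyDP(ct,8,True)[:,0]; print(q)
for u,v in q: print(onz(im,u,v,60).round(1),onz(im,u,v,75.5).round(1))
E
```

```text
t: 7.45
ee_pos: [400.0, -231.5, 227.1]
orientation: [-0.153, 2.15, -2.147]
ft_force: [-0.0, -0.4, -0.1]
width: 0.4
[ 400.10669529 -231.39293279  227.30322202] [0.37722489 0.5804718  0.29681986] 0.6337736782791618 -1.4288454739292575
[[220  27]
 [220 122]
 [293 124]
 [295  28]]
[ 530.4 -178.6   60. ] [ 527.4 -180.7   75.5]
[ 447.1 -188.1   60. ] [ 448.1 -189.7   75.5]
[ 455.1 -258.    60. ] [ 455.8 -256.3   75.5]
[ 539.1 -245.5   60. ] [ 535.6 -244.4   75.5]
```

View pics/w6.png

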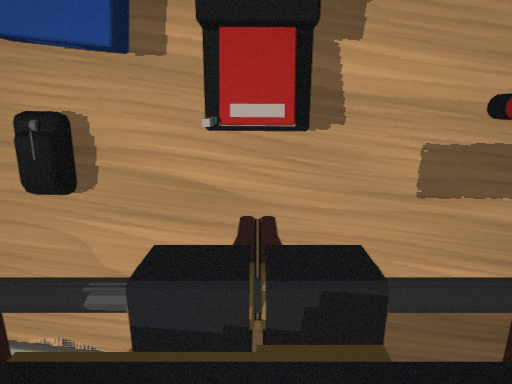

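The wrist picture shows the paddle quad from (220,27) to (294,124). That puts the lip midpoint at about (452,-223) and the press point at about (463.5,-222), which agrees with the top view within 2–3 mm. I'll move above it.

```bash
python3 -m creep '[{"tx":25,"ty":4,"tz":0,"rx":0,"ry":0,"rz":-0.01,"fingers":255},{"tx":63.5,"ty":9.5,"tz":-20,"rx":0,"ry":0,"rz":-0.01,"fingers":255},{"tx":63.5,"ty":9.5,"tz":-70,"rx":0,"ry":0,"rz":-0.01,"fingers":255},{"tx":63.5,"ty":9.5,"tz":-110,"rx":0,"ry":0,"rz":-0.01,"fingers":255},{"tx":63.5,"ty":9.5,"tz":-125,"rx":0,"ry":0,"rz":-0.01,"fingers":255},{"tx":63.5,"ty":9.5,"tz":-130,"rx":0,"ry":0,"rz":-0.01,"fingers":255},{"tx":63.5,"ty":9.5,"tz":-130,"rx":0,"ry":0,"rz":-0.01,"fingers":255},{"tx":63.5,"ty":9.5,"tz":-130,"rx":0,"ry":0,"rz":-0.01,"fingers":255}]'
python3 - <<'E'
from h import *
grab('wrist','w7.png'); o=ctrl.get_obs(); print(o['ee_pos'],o['ft_force'])
im=grab('scene','s7.png')
cv2.imwrite('pics/s7c.png',cv2.resize(im['pixels'][100:210,130:250],(654,600),interpolation=cv2.INTER_CUBIC))
E
```

```text
t: 8.5
ee_pos: [463.9, -223.3, 99.0]
orientation: [-0.139, 2.151, -2.154]
ft_force: [0.2, 0.7, 0.4]
width: 0.4
[ 463.763085   -223.25327406   98.89498769] [-0.04077371  0.31999787  1.1504689 ]
```

View pics/w7.png

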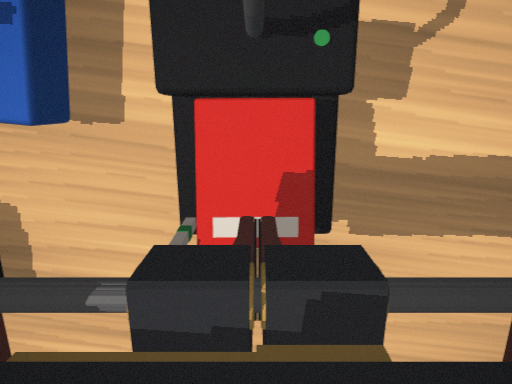

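View pics/s7c.png

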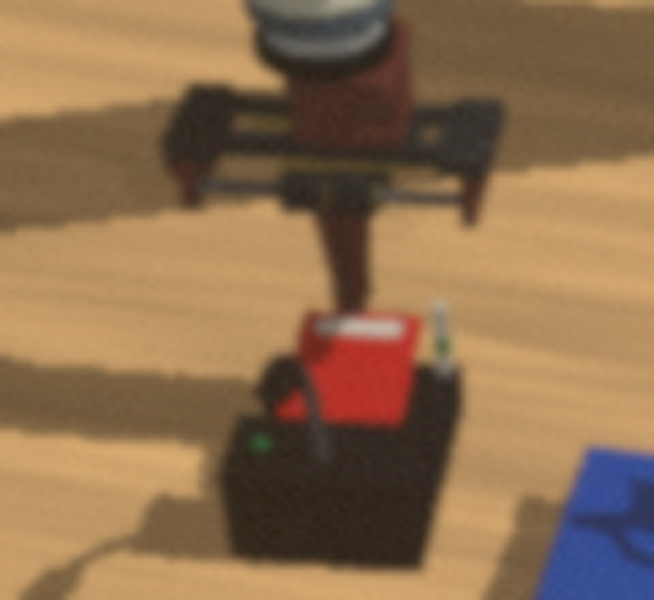

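The fingertips are centred on the paddle (columns 236–281 against paddle columns 195–315), 18 mm above it. I'll descend in small steps.

```bash
python3 -m creep '[{"tx":0,"ty":1,"tz":-8,"rx":0,"ry":0,"rz":0,"fingers":255},{"tx":0,"ty":1,"tz":-14,"rx":0,"ry":0,"rz":0,"fingers":255},{"tx":0,"ty":1,"tz":-17,"rx":0,"ry":0,"rz":0,"fingers":255},{"tx":0,"ty":1,"tz":-20,"rx":0,"ry":0,"rz":0,"fingers":255},{"tx":0,"ty":1,"tz":-20,"rx":0,"ry":0,"rz":0,"fingers":255}]'; python3 -m creep '[{"tx":0,"ty":0,"tz":-3,"rx":0,"ry":0,"rz":0,"fingers":255},{"tx":0,"ty":0,"tz":-6,"rx":0,"ry":0,"rz":0,"fingers":255},{"tx":0,"ty":0,"tz":-6,"rx":0,"ry":0,"rz":0,"fingers":255}]'; python3 -m creep '[{"tx":0,"ty":0,"tz":-2,"rx":0,"ry":0,"rz":0,"fingers":255},{"tx":0,"ty":0,"tz":-4,"rx":0,"ry":0,"rz":0,"fingers":255},{"tx":0,"ty":0,"tz":-4,"rx":0,"ry":0,"rz":0,"fingers":255},{"tx":0,"ty":0,"tz":-4,"rx":0,"ry":0,"rz":0,"fingers":255}]'
```

```text
t: 9.22
ee_pos: [462.7, -221.7, 77.4]
orientation: [-0.142, 2.155, -2.154]
ft_force: [-2.1, 0.3, 3.9]
width: 0.4
t: 9.6
ee_pos: [462.8, -221.8, 71.5]
orientation: [-0.141, 2.154, -2.154]
ft_force: [-3.1, -0.1, 4.1]
width: 0.3
t: 10.1
ee_pos: [462.8, -221.9, 67.7]
orientation: [-0.142, 2.154, -2.154]
ft_force: [-3.9, -1.7, 6.5]
width: 0.4
```

```bash
python3 -m creep '[{"tx":0,"ty":0,"tz":0,"rx":0,"ry":0,"rz":0,"fingers":255},{"tx":0,"ty":0,"tz":0,"rx":0,"ry":0,"rz":0,"fingers":255},{"tx":0,"ty":0,"tz":0,"rx":0,"ry":0,"rz":0,"fingers":255},{"tx":0,"ty":0,"tz":0,"rx":0,"ry":0,"rz":0,"fingers":255},{"tx":0,"ty":0,"tz":0,"rx":0,"ry":0,"rz":0,"fingers":255}]'
python3 - <<'E'
from h import *
F=[];Z=[]
im=grab('scene','s8.png'); w=grab('wrist','w8.png')
for i in range(10):
    ctrl.get_image('wrist'); o=ctrl.get_obs(); F.append(o['ft_force']);Z.append(o['ee_pos'])
print(np.mean(F,0),np.mean(Z,0),np.std(Z,0),o['t'])
a=cv2.resize(im['pixels'][140:210,165:225],(400,467),interpolation=cv2.INTER_CUBIC)
b=cv2.resize(w['pixels'][150:290,150:350],(400,280),interpolation=cv2.INTER_CUBIC)
c=np.zeros((470,800,3),np.uint8); c[:467,:400]=a; c[:280,400:]=b; cv2.imwrite('pics/c8.png',c)
E
```

```text
t: 10.72
ee_pos: [462.8, -221.8, 67.7]
orientation: [-0.141, 2.154, -2.154]
ft_force: [-3.9, -1.6, 6.1]
width: 0.7
[-3.8848607  -1.1085909   6.16241453] [ 462.77891447 -221.83451736   67.68076997] [0.02315884 0.01011937 0.01670718] 11.325
```

View pics/c8.png

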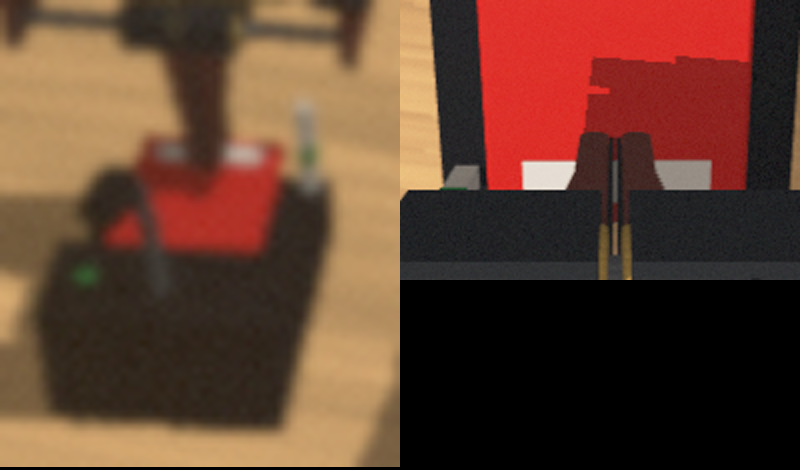

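View pics/w8.png

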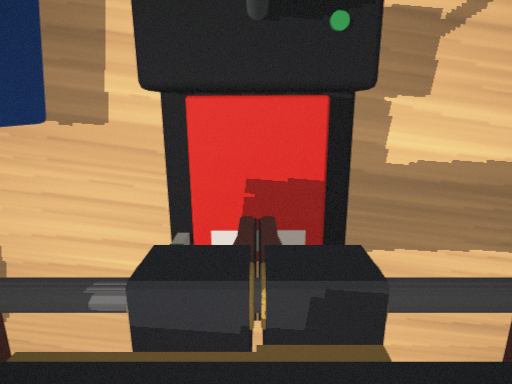

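Run:
```python
from h import *
im=dict(np.load('pics/s8.npz')); y=.135; h=np.array([534.8,-212])
ex=np.array([np.cos(y),np.sin(y)]); ey=np.array([-ex[1],ex[0]])
for a in [0,.11,.17,.23,.34]:
    th=.17-a
    for s in (35,-35):
        p=h-ex*(88*np.cos(th))+ey*s; z=56+88*np.sin(th)+4
        uv=proj(im,[*p,z])[0]; print(a,s,uv.round(1),((uv-[165,140]+.4)*6.67).round(0))
p=im['pixels'].astype(int); r=(p[...,2]>80)&(p[...,2]-p[...,1]>50); r[:,:165]=0;r[:,225:]=0;r[:140]=0;r[210:]=0
for v in range(155,182): 
    k=np.where(r[v])[0]; print(v,k.min() if len(k) else '',k.max() if len(k) else '',end='; ')
s=dict(np.load('pics/scene0.npz'))
p=s['pixels'].astype(int); r=(p[...,2]>80)&(p[...,2]-p[...,1]>50); r[:,:165]=0;r[:,225:]=0;r[:140]=0;r[210:]=0
print();
for v in range(150,182): 
    k=np.where(r[v])[0]; print(v,k.min() if len(k) else '',k.max() if len(k) else '',end='; ')
```

```text
0 35 [206.8 156.7] [282. 114.]
0 -35 [185.1 155.4] [137. 106.]
0.11 35 [207.1 158.9] [284. 129.]
0.11 -35 [185.5 157.6] [140. 120.]
0.17 35 [207.2 160.2] [284. 137.]
0.17 -35 [185.7 158.9] [141. 129.]
0.23 35 [207.4 161.5] [285. 146.]
0.23 -35 [185.9 160.2] [142. 138.]
0.34 35 [207.5 164.1] [286. 163.]
0.34 -35 [186.1 162.8] [143. 155.]
155  ; 156  ; 157  ; 158  ; 159  ; 160 201 202; 161 187 207; 162 186 207; 163 186 207; 164 186 207; 165 186 207; 166 186 207; 167 187 206; 168 187 206; 169 187 206; 170 187 206; 171 188 205; 172 183 205; 173 182 205; 174 181 204; 175 181 204; 176 181 204; 177 190 203; 178  ; 179  ; 180  ; 181  ; 
150  ; 151  ; 152  ; 153  ; 154  ; 155  ; 156 186 197; 157 185 206; 158 185 207; 159 184 207; 160 184 207; 161 184 207; 162 184 207; 163 183 207; 164 183 206; 165 184 206; 166 185 206; 167 186 205; 168 186 205; 169 187 205; 170 187 205; 171 188 205; 172 183 204; 173 182 204; 174 181 204; 175 181 204; 176 181 203; 177 190 203; 178  ; 179  ; 180  ; 181  ;
```

The top edge of the lip moved about 4 px down between the released view and now, where level predicts 3.5 px. The fingertips are at 59.7 mm, so the paddle is at roughly 0.17–0.20 rad. I'll ease up 1 mm to centre it, then hand in.

```bash
python3 -m creep '[{"tx":0,"ty":0,"tz":1,"rx":0,"ry":0,"rz":0,"fingers":255},{"tx":0,"ty":0,"tz":1,"rx":0,"ry":0,"rz":0,"fingers":255},{"tx":0,"ty":0,"tz":1,"rx":0,"ry":0,"rz":0,"fingers":255},{"tx":0,"ty":0,"tz":1,"rx":0,"ry":0,"rz":0,"fingers":255},{"tx":0,"ty":0,"tz":1,"rx":0,"ry":0,"rz":0,"fingers":255},{"tx":0,"ty":0,"tz":1,"rx":0,"ry":0,"rz":0,"fingers":255}]'
python3 - <<'E'
from h import *
im=grab('top','t9.png'); cv2.imwrite('pics/t9c.png',cv2.resize(im['pixels'][100:264,100:430],(792,394),interpolation=cv2.INTER_CUBIC))
o=ctrl.get_obs(); print(o['t'],o['ee_pos'],o['ft_force'])
E
```

```text
t: 12.08
ee_pos: [462.8, -221.8, 68.6]
orientation: [-0.141, 2.154, -2.154]
ft_force: [-3.8, -1.5, 4.4]
width: 0.5
12.125 [ 462.81258345 -221.82554982   68.60657168] [-4.2937295  -1.04412346  4.81593319]
```

View pics/t9c.png

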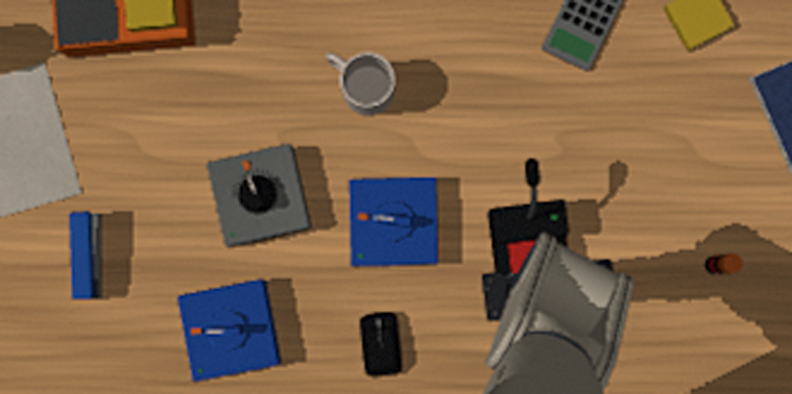

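The top view shows the dial pointer at the tab (248,170) and the mug, mouse, glue stick and stapler where they were. The push is about 4.8 N, as expected at half press. Handing in.

```bash
python3 -c "
from workcell import ctrl
print(ctrl.close_job())"
```

```text
the job is handed in; nothing more can be done
None
```

The dial is set to the orange tab and released, and I handed the job in at about 12 s with the fingertips holding the talk paddle at half press. No verdict was reported.

- **Dial:** I gripped the bar, turned it about 1.05 rad clockwise and let go before touching the paddle. A close wrist picture after release put the pointer about 0.015 rad off the tab, or about 0.6 mm at 42 mm radius. A last top view still showed it pointing at the tab.
- **Paddle:** The closed fingertips ended 60.6 mm above the desk at the press point, where level is 60 mm. The upward push was about 4.4–4.8 N, against the 5 N expected at half press.
- **Bystanders:** The mug, mouse, glue stick and stapler looked unmoved in the last top view.
- **Disagreement:** Before I eased up 1 mm, the scene picture suggested about 0.17–0.20 rad and the force read 6.2 N, slightly above the expected 5 N. The fingertip height at that moment indicated 0.17 rad. There is also a steady sideways force of about 4 N on the tool, which I take to be friction from the paddle. The angle was not measured again by picture after the easing.

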